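# Vent the filter, unlatch its clamp bar and hold it up

## Robot

A 6-joint arm with a two-finger parallel gripper is mounted at the origin on the work surface. World frame = base frame: x ahead of the robot, y to its left, z up, the work surface at z = 0. Lengths are in mm, angles in rad, forces in N, time in s.
With the tool pointing down it reaches from about 400 to 825 mm from the base axis. Payload 7 kg.
Tool frame: the origin (TCP) lies at the very end of the fingers, on their centre line; the grasp point (between the pads) lies 19 mm behind it; z points along the fingers, y is the direction in which the jaws open and shut (so a half turn about z gives the same grasp; the last joint's range is limited). The gripper opens to 88 mm and grips with 3 to 60 N. Pads are 19 mm wide; open, the fingers measure 130 mm over their backs; the gripper's body (78 mm by 193 mm) begins 47 mm behind the grasp point.
Start: joints at [1.465, 0.359, 0.012, 0, -1.224, -0.288], TCP at [259.004, 623.307, 226.561] pointing down, gripper open.
Joint ranges: [-3.07, 3.07], [-1.43, 2.12], [-1.02, 1.25], [-3.03, 1.67], [-3.05, -0], [-3.03, 3.03]. Speed limits (rad/s): [2.39, 2.39, 3.01, 3.14, 3.14, 3.14].

## Interface

Orientations are given as a unit quaternion [x, y, z, w].
In Python, from plant import bot gives the robot as it stands. Calls block until the motion is done:
- bot.move_ptp(position, orientation): joint-space move of the TCP to a pose.
- bot.line_to(position, velocity=150, ori=None): straight line of the TCP; ori=None keeps the orientation; velocity is the mean speed in mm/s.
- bot.move_joints(angles): joint-space move.
- bot.move_gripper(opening, force=None): finger opening in mm; force is the grip in N (None keeps the last); returns when the fingers have stopped.
- bot.pause(seconds).
- bot.solve_ik(position, orientation): joint angles nearest the present ones, or None.
- bot.read_state(): the state.
- bot.camera(name): name is "side" or "top"; returns the picture (400x640x3 uint8, red, green, blue); there is no depth.
- bot.get_calibration(name): a dict with "fx", "fy", "cx", "cy" (pixels), "distortion" ([k1, k2, p1, p2, k3] as OpenCV has them; the pictures are not rectified), "view" (4x4, takes a point from world to camera coordinates). Camera axes: x right, y up, looking along -z (the intrinsics and any distortion apply to the point x, -y, -z); pixel columns grow to the right and rows downward; lengths in mm; the calibration is good to about 2 mm. A picture is of the moment at which its call begins. get_calibration takes no time and is no camera call.
A pose or a line that the arm cannot do raises bot.Unreachable and nothing moves.
- bot.close_job(): hands the job in, once; it reports no verdict.
The state is a dict: "t": time; "joint_pos": joint angles; "qvel": joint speeds; "tau": joint torques, N m; "tcp_pos": TCP position; "eef_rot": TCP orientation; "contact_force": force on the tool from outside, world axes, zero at the start; "moment": the same for the moment, N m; "width": finger opening in mm.
Only numpy, scipy, OpenCV 4.12 (cv2) and the standard library are available. Lean on these libraries where they do the work, as an engineer would, in place of code of your own. Each camera call takes 0.05 s, during which the arm holds its last target.

## Task

Open the fish-room filter for service: first press the relief plunger on its lid right down to its stop, then pull the clamp bar's spring latch sideways and lift the bar's free end off its ball. Finish while still gripping the bar or its latch and holding it up still, the coupler at least 7 cm above the ball (do not let go or put it down), and leave everything else on the table where it is.

Things in the scene. Friction and masses are not known exactly. Their poses are not given: they have to be found in the camera images.
- filter: Fixed filter unit: grey base plate 300 x 170 x 12 mm, white pot 120 mm across, pipe stubs on both sides (along its y, reaching 120 mm out, 40 to 72 mm high). Origin: centre of the plate's underside, on the table; z up. The steel clamp bar lies along its x axis over the pot: hinge pin at x = +100 mm, height 119 mm (a yoke to height 135 mm), ball at x = -100 mm.
- clamp_bar: Steel bar 22 mm wide, 14 mm thick, about 0.25 to 0.5 kg. Origin on the hinge pin, which runs along the filter's y axis; the bar runs 200 mm along its own -x to the coupler, a 50 x 50 mm box (36 mm high, its top 17 mm above the bar's axis and 136 mm above the table) that covers the ball. Axes parallel to the filter's while down; it turns about y as the free end rises (up to 0.9 rad) and falls back by its weight when let go.
- coupler (a point): Centre of the socket inside the coupler at the bar's free end; coincides with ball while the bar is down.
- ball (a point): Centre of the ball on its fixed post, 118 mm above the table. The latch catches below the ball's flat underside: the bar cannot rise (more than about 3 mm) until the latch is drawn.
- latch (a joint): Travel of the spring latch in m: 0 = shut, 0.016 = fully drawn. It slides along the bar's +y axis (away from the bar, to the filter's +y side). The catch clears the ball from 0.009; draw it 0.012 or more and keep it drawn until the coupler has risen 35 mm or more, or it springs back under the ball. Spring: about 4 N shut, 10 N fully drawn. It is carried by the bar, so the bar can be lifted by the drawn latch.
- latch_tab (a point): Middle of the top edge of the latch's upright steel tab: a plate 8 mm thick (along the filter's y), 24 mm wide (along x), standing beside the coupler on the filter's +y side, 39 mm off the bar's centre line when shut, its top 192 mm above the table, 56 mm above the coupler's top. Pinch it across its thickness from above. It moves with latch and bar.
- relief_plunger (a joint): Travel of the relief plunger in m: 0 = up, 0.012 = fully down at its stop. Spring: about 2.5 N at the start, 7 N at the stop; it springs back up when let go.
- plunger_top (a point): Centre of the top of the plunger's round steel head, 28 mm across, 140 mm above the table when up. It stands on the black filter lid 46 mm from the lid's centre, on the filter's -y side of the bar. It moves straight down.
- pipe_collar: Loose white plastic collar, 60 mm across, 36 mm high, beside the coupler. Origin under its centre. Leave alone.
- dropper_bottle: Loose amber bottle, 34 mm across, 75 mm high, in front of the coupler. Origin under its centre. Leave alone.
- food_jar: Loose clear jar, 68 mm across, 85 mm high, near the filter. Origin under its centre. Leave alone.
- beaker: Loose clear cup, 76 mm across, 100 mm high. Origin under its centre. Leave alone.
- brush: Loose cleaning brush, lying at one side. Leave alone.
- parts_tub: Loose clear tub 160 x 110 x 60 mm. Origin under its centre. Leave alone.

How it is judged (in metres and radians):
On the way, in this order (a step that is already met when the one before it is completed fails the run):
1. the relief plunger is pressed down to its stop (value of joint relief_plunger above 0.0105 m), for 0.2 s.
2. the latch is drawn clear of the ball while the bar is still down on it (value of joint latch above 0.0095 m and z of coupler in the frame of ball below 0.006 m), for 0.1 s.
3. the coupler is lifted off the ball (z of coupler in the frame of ball above 0.04 m), for 0.2 s.
At the end, for the whole second after the job is handed in: The coupler is more than 60 mm above the ball, held there by the fingers (they press on the bar or its latch with more than 0.5 N), and the bar is still (under 0.15 rad/s) (z of coupler in the frame of ball above 0.06 m and contact force between the fingers and clamp_bar above 0.5 N and linear speed of clamp_bar below 0.03 m/s and angular speed of clamp_bar below 0.15 rad/s); the arm keeps its last pose, push and grip.
It fails at once if a bystander is moved by more than 25 mm (distance of any of pipe_collar, dropper_bottle, food_jar, beaker, brush, parts_tub from where it was at the start of the episode above 0.025 m).
It also fails if it takes over 42 s, if anything falls off the work surface, if the arm or the gripper's body presses on something with over 40 N, if the wrist force passes 120 N, or if a joint passes its speed limit or range.

## Working session

There is one attempt and no reset: what is moved stays moved. The work goes in short steps, each a Python script; the robot and the scene stay as the last script left them, time stands still between calls to the robot, and variables do not carry over. Pictures are saved under pics/ and viewed, and the job is handed in when it is done.

```bash
ls; mkdir -p pics
python3 - <<'E'
from plant import bot
import cv2
for n in("side","top"):
    im=bot.camera(n); cv2.imwrite(f"pics/{n}0.png",im[:,:,::-1]); c=bot.get_calibration(n); print(n,c)
print(bot.read_state())
E
```

```text
pics
side {'fx': 397.2623004865489, 'fy': 397.2623004865489, 'cx': 321.61598163462907, 'cy': 200.28242616813824, 'distortion': array([0.01045483, 0.        , 0.        , 0.        , 0.        ]), 'view': array([[ 7.28848485e-01, -6.84281951e-01,  2.31969281e-02,
        -4.32364505e+02],
       [ 3.82234765e-01,  4.34770951e-01,  8.15396103e-01,
        -3.36292751e+02],
       [-5.68046186e-01, -5.85433542e-01,  5.78438500e-01,
        -7.75284626e+02],
       [ 0.00000000e+00,  0.00000000e+00,  0.00000000e+00,
         1.00000000e+00]])}
top {'fx': 462.3686229075744, 'fy': 462.3686229075744, 'cx': 317.3193006966754, 'cy': 200.60147390997975, 'distortion': array([0.03239887, 0.        , 0.        , 0.        , 0.        ]), 'view': array([[ 2.63850862e-02, -9.99651745e-01,  4.64904831e-04,
        -5.54046051e+00],
       [ 9.90977892e-01,  2.62172727e-02,  1.31436190e-01,
        -5.94807290e+02],
       [-1.31402606e-01, -3.00724480e-03,  9.91324524e-01,
        -1.52169188e+03],
       [ 0.00000000e+00,  0.00000000e+00,  0.00000000e+00,
         1.00000000e+00]])}
{'t': 0.1, 'joint_pos': array([ 1.46508721e+00,  3.59312520e-01,  1.11648159e-02, -3.11722148e-04,
       -1.22406243e+00, -2.88064401e-01]), 'qvel': array([ 0.00129413, -0.0024003 ,  0.00233711,  0.00234801,  0.00067115,
        0.00101892]), 'tau': array([-4.46664963e-04, -5.84165883e+01,  2.93751240e+01,  7.01554388e+00,
        1.01261563e-02, -4.67418420e-05]), 'tcp_pos': array([258.86169925, 622.93721519, 225.7237959 ]), 'eef_rot': array([ 9.80669695e-01, -1.95669182e-01, -8.15746422e-05,  7.17310926e-04]), 'contact_force': array([ 0.3345433 ,  0.45749722, -0.39872018]), 'moment': array([-0.0153391 , -0.04489221,  0.03908351]), 'width': 87.81879424916195}
```

View pics/side0.png

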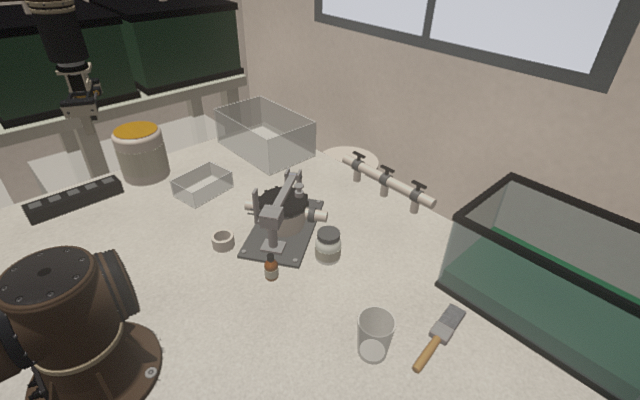

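View pics/top0.png

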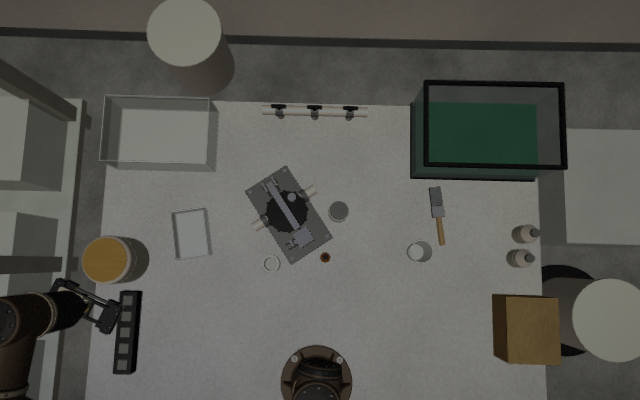

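The side view shows the filter near (285,220) and the top view shows it near (288,213), with the coupler end toward the robot. I'll enlarge both.

Run:
```python
import cv2
a=cv2.imread("pics/top0.png")[155:275,230:360]; cv2.imwrite("pics/topc.png",cv2.resize(a,None,fx=5,fy=5,interpolation=cv2.INTER_CUBIC))
a=cv2.imread("pics/side0.png")[160:285,205:350]; cv2.imwrite("pics/sidec.png",cv2.resize(a,None,fx=4.8,fy=4.8,interpolation=cv2.INTER_CUBIC))
```

```text
(no output)
```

View pics/topc.png

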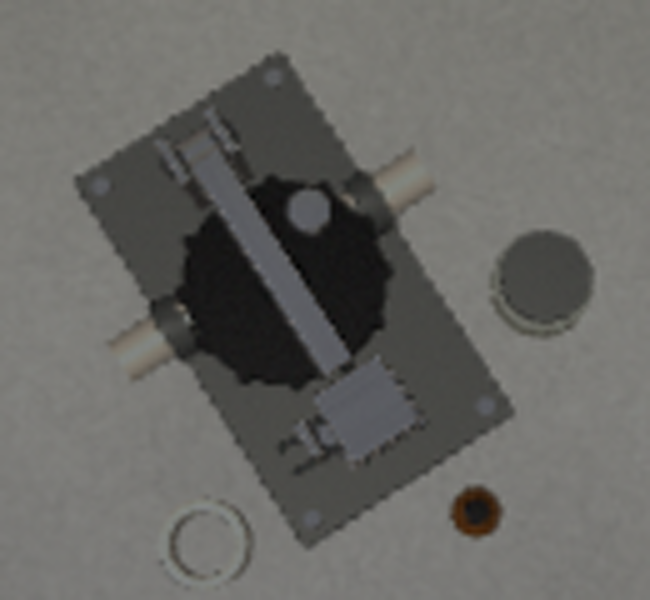

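View pics/sidec.png

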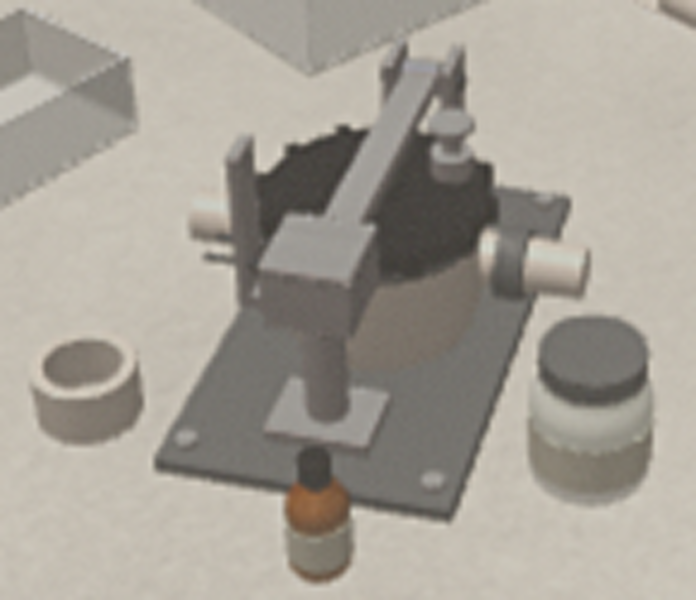

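The crops show all the parts. In the top crop, the plate corners are at (282,52), (515,410), (308,548) and (75,180), the plunger head is at (309,211), and the tab is near (308,437). In the side crop, the tab top is near (239,145) and the plunger head near (452,124).

```bash
cat > h.py <<'E'
import numpy as np, cv2
from plant import bot
def ray(n,uv):
    c=bot.get_calibration(n); K=np.array([[c['fx'],0,c['cx']],[0,c['fy'],c['cy']],[0,0,1.]])
    p=cv2.undistortPoints(np.array([[uv]],float),K,c['distortion'])[0,0]
    V=c['view']; R=V[:3,:3]; o=-R.T@V[:3,3]; d=R.T@np.array([p[0],-p[1],-1]); return o,d/np.linalg.norm(d)
def onz(n,uv,z):
    o,d=ray(n,uv); return o+d*(z-o[2])/d[2]
def tri(a,b):
    o1,d1=ray("top",a); o2,d2=ray("side",b)
    s=np.linalg.lstsq(np.stack([d1,-d2],1),o2-o1,rcond=None)[0]
    p,q=o1+s[0]*d1,o2+s[1]*d2; return (p+q)/2,np.linalg.norm(p-q)
def proj(n,P):
    c=bot.get_calibration(n); q=c['view'][:3,:3]@np.array(P,float)+c['view'][:3,3]
    K=np.array([[c['fx'],0,c['cx']],[0,c['fy'],c['cy']],[0,0,1.]])
    return cv2.projectPoints(np.array([[q[0],-q[1],-q[2]]]),np.zeros(3),np.zeros(3),K,c['distortion'])[0].ravel()
T=lambda u,v:((u+.5)/5-.5+230,(v+.5)/5-.5+155)
S=lambda u,v:((u+.5)/4.8-.5+205,(v+.5)/4.8-.5+160)
E
python3 - <<'E'
from h import *
np.set_printoptions(precision=1,suppress=True)
# filter-frame: corners (x,y) z=12
loc=[(150,-85),(-150,-85),(-150,85),(150,85)]
def fit(L,W):
    L=np.array(L,float);W=np.array(W)[:,:2]
    z=lambda a:a[:,0]+1j*a[:,1]
    l,w=z(L),z(W); lm,wm=l.mean(),w.mean(); r=np.sum((w-wm)*np.conj(l-lm)); r/=abs(r)
    t=wm-r*lm; e=w-(r*l+t)
    return t.real,t.imag,np.angle(r),np.round(e,1)
top=[onz("top",T(*p),12) for p in [(282,52),(515,410),(308,548),(75,180)]]
print("top",fit(loc,top))
side=[onz("side",S(*p),12) for p in [(451,517),(157,464)]]
f=fit(loc,top); print("side corners",side,top[1:3])
print("coupler top z136 centre", onz("top",T(369,409),136))
pl,e=tri(T(309,211),S(452,124)); print("plunger",pl,e, onz("top",T(309,211),140),onz("side",S(452,124),140))
tb,e=tri(T(308,437),S(239,145)); print("tab",tb,e, onz("side",S(239,145),192))
c,s=np.cos(f[2]),np.sin(f[2])
F=lambda x,y,z:(f[0]+c*x-s*y,f[1]+s*x+c*y,z)
for nm,P in dict(tab=F(-100,39,192),coup=F(-100,0,136),hinge=F(100,0,126)).items():
    print(nm,np.array(P),"topcrop",(proj("top",P)+.5-(230,155))*5-.5,"side",(proj("side",P)+.5-(205,160))*4.8-.5)
# obstacles
for nm,uv,z in [("bottle",(476,511),75),("jar",(546,278),85),("collar",(205,543),36)]: print(nm,onz("top",T(*uv),z))
E
```

```text
top (np.float64(550.658625997733), np.float64(107.80620494961695), np.float64(0.6009326149114753), array([-2.4-0.3j,  1.3+2.2j,  0.9-0.5j,  0.1-1.3j]))
side corners [array([466.7, -49.1,  12. ]), array([374.5,  87.4,  12. ])] [array([476.3, -44.9,  12. ]), array([379.8,  92.6,  12. ])]
coupler top z136 centre [467.7  50.5 136. ]
plunger [591.3  92.8 135.7] 1.568800869487763 [591.3  92.  140. ] [586.4  88.1 140. ]
tab [445.5  86.  189.2] 3.6370413394334378 [441.7  83.5 192. ]
tab [446.1  83.4 192. ] topcrop [310.4 438.4] side [246.2 141.8]
coup [468.2  51.3 136. ] topcrop [367.8 408.2] side [325.2 241.7]
hinge [633.1 164.3 126. ] topcrop [199.5 146.4] side [429.2  63.7]
bottle [406.8 -19.   75. ]
jar [558.9 -61.   85. ]
collar [381.5 159.7  36. ]
```

The top-view fit is consistent: the predicted tab and coupler land within about 3 crop px (under 1 px in the raw picture). The side view differs by a few mm. Next I'll check IK for the whole path before moving.

```bash
cat >> h.py <<'E'
from scipy.spatial.transform import Rotation as Rt
np.set_printoptions(precision=3,suppress=True)
yaw=0.601; X0=np.array([550.5,107.5,0])
fx=np.array([np.cos(yaw),np.sin(yaw),0]); fy=np.array([-np.sin(yaw),np.cos(yaw),0]); ez=np.array([0,0,1.])
def ori(yv):
    z=-ez; return Rt.from_matrix(np.stack([np.cross(yv,z),yv,z],1))
PL=np.array([590.5,91.5,0]); TAB=np.array([445.5,84,0])
def rotb(th): return Rt.from_rotvec(fy*th)
H=X0+100*fx+119*ez
def swing(p,r,th):   # rotate pose about the hinge by th
    return H+rotb(th).apply(p-H),(rotb(th)*r)
E
python3 - <<'E'
from h import *
for s in(1,-1):
    print("press",s,bot.solve_ik(PL+126*ez,ori(s*fx).as_quat()),bot.solve_ik(PL+126*ez,ori(s*fy).as_quat()))
    r=ori(s*fy); p=TAB+158*ez+14*fy
    for th in(0,.2,.45):
        P,R=swing(p,r,th); print("tab",s,th,P,bot.solve_ik(P,R.as_quat()),bot.solve_ik(P,r.as_quat()))
E
```

```text
press 1 [ 0.48   0.316 -0.297  0.    -0.958 -3.021] [ 0.48   0.316 -0.297  0.    -0.958 -1.45 ]
tab 1 0 [437.583  95.547 158.   ] [ 0.658  0.039 -0.566  0.    -0.965 -1.627] [ 0.658  0.039 -0.566  0.    -0.965 -1.627]
tab 1 0.2 [447.26  102.181 196.934] [ 0.648  0.148 -0.358 -0.01  -1.264 -1.613] [ 0.656  0.019 -0.488  0.    -1.063 -1.626]
tab 1 0.45 [467.987 116.392 241.062] [ 0.639  0.315 -0.099 -0.016 -1.607 -1.605] [ 0.653  0.026 -0.375  0.    -1.169 -1.623]
press -1 [ 0.48   0.316 -0.297  0.    -0.958  0.121] [ 0.48   0.316 -0.297  0.    -0.958  1.691]
tab -1 0 [437.583  95.547 158.   ] [ 0.658  0.039 -0.566  0.    -0.965  1.514] [ 0.658  0.039 -0.566  0.    -0.965  1.514]
tab -1 0.2 [447.26  102.181 196.934] [ 0.648  0.148 -0.358 -0.01  -1.264  1.528] [ 0.656  0.019 -0.488  0.    -1.063  1.516]
tab -1 0.45 [467.987 116.392 241.062] [ 0.639  0.315 -0.099 -0.016 -1.607  1.536] [ 0.653  0.026 -0.375  0.    -1.169  1.519]
```

Run:
```python
from h import *
r=ori(-fx)
bot.move_gripper(0,20)
bot.move_ptp(PL+230*ez,r.as_quat())
bot.line_to(PL+150*ez,velocity=200)
s=bot.read_state();print(s['t'],s['tcp_pos'],s['contact_force'],s['width'])
for n in("side","top"): cv2.imwrite(f"pics/{n}1.png",bot.camera(n)[:,:,::-1])
a=cv2.imread("pics/top1.png")[155:275,230:360]; b=cv2.imread("pics/side1.png")[120:240,220:350]
cv2.imwrite("pics/c1.png",cv2.resize(np.hstack([a,b]),None,fx=3,fy=3,interpolation=cv2.INTER_CUBIC))
```

```text
4.3167 [591.037  91.947 150.605] [0.71  0.201 0.663] 0.5290098693428594
```

View pics/c1.png

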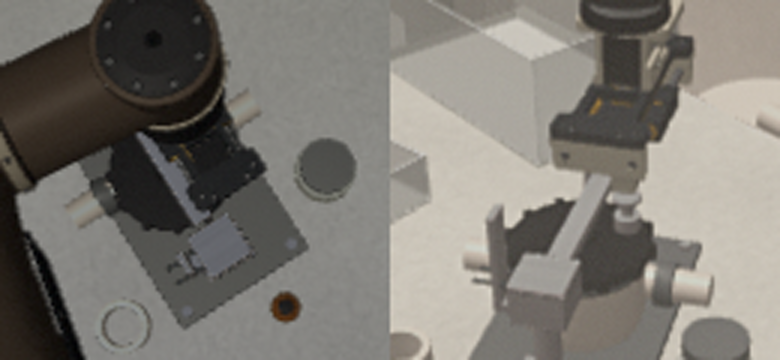

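The closed fingertips, at crop (630,188), are directly over the plunger head at (626,200). Next I'll press it.

Run:
```python
from h import *
bot.line_to(PL+141*ez,velocity=60)
for z in(136,131,128.5,127,126,125,124):
    bot.line_to(PL+z*ez,velocity=25)
    s=bot.read_state();print(s['t'],z,s['tcp_pos'],s['contact_force'])
    if abs(s['contact_force'][2])>22: break
bot.pause(.4)
s=bot.read_state();print(s['t'],s['tcp_pos'],s['contact_force'])
cv2.imwrite("pics/side2.png",bot.camera("side")[:,:,::-1])
```

```text
5.0667 136 [590.933  91.561 136.386] [-0.562 -0.129  2.935]
5.4167 131 [590.921  91.578 131.417] [-0.379 -0.2    6.317]
5.6667 128.5 [590.917  91.561 129.081] [-0.469 -0.164  6.765]
5.9167 127 [590.989  91.556 128.318] [-1.824 -0.221 10.381]
6.1667 126 [591.022  91.522 128.157] [-5.016 -0.661 16.648]
6.4167 125 [591.125  91.511 128.075] [-7.617 -0.406 22.732]
6.8167 [591.084  91.502 128.065] [-7.335  0.54  23.277]
```

The force rises sharply with z held at 128.1, so the plunger is on its stop. Now I'll retreat and go above the tab.

Run:
```python
from h import *
bot.line_to(PL+235*ez,velocity=200)
bot.move_gripper(60,30)
r=ori(-fy)
bot.move_ptp(TAB+235*ez,r.as_quat())
bot.line_to(TAB+200*ez,velocity=150)
s=bot.read_state();print(s['t'],s['tcp_pos'],s['contact_force'],s['width'])
for n in("side","top"): cv2.imwrite(f"pics/{n}3.png",bot.camera(n)[:,:,::-1])
a=cv2.imread("pics/top3.png")[155:275,230:360]; b=cv2.imread("pics/side3.png")[120:240,200:330]
cv2.imwrite("pics/c3.png",cv2.resize(np.hstack([a,b]),None,fx=3,fy=3,interpolation=cv2.INTER_CUBIC))
```

```text
10.3333 [445.611  83.781 199.891] [0.512 0.213 0.678] 60.22070654635931
```

View pics/c3.png

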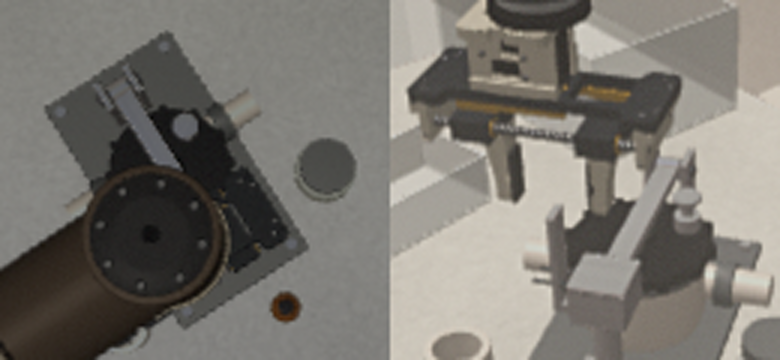

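The fingers at crop x≈510 and 600 straddle the tab, whose top is at (555,207). I'll descend and grip.

Run:
```python
from h import *
bot.line_to(TAB+159*ez,velocity=100)
s=bot.read_state();print(s['t'],s['tcp_pos'],s['contact_force'],s['width'])
bot.move_gripper(0,45)
s=bot.read_state();print(s['t'],s['tcp_pos'],s['contact_force'],s['width'])
for d in(4,8,11,13,14.5):
    bot.line_to(TAB+159*ez+d*fy,velocity=30)
    s=bot.read_state();print(s['t'],d,(s['tcp_pos']-TAB)@fy,s['contact_force']@fy,s['contact_force']@fx,s['contact_force'][2],s['width'])
    if s['contact_force']@fy<-18: break
bot.pause(.2)
for n in("side","top"): cv2.imwrite(f"pics/{n}4.png",bot.camera(n)[:,:,::-1])
b=cv2.imread("pics/side4.png")[130:250,200:330]
cv2.imwrite("pics/c4.png",cv2.resize(b,None,fx=5,fy=5,interpolation=cv2.INTER_CUBIC))
```

```text
10.9917 [445.872  84.111 159.535] [ 0.025 -0.246  0.153] 59.92688451262765
11.8667 [444.385  85.839 159.11 ] [-12.264  12.083   7.942] 7.285195209563738
12.15 4 3.564450741744553 -4.432141208704774 1.2666540580490417 -2.2090846699698155 8.293289257365382
12.4333 8 7.432951023903838 -6.481132924992683 1.2496813902500254 -3.0179879669237644 7.882369819343652
12.6833 11 10.29801447252595 -7.448619729302629 1.3746275886855015 -2.8109884631109154 7.753013576255301
12.9333 13 12.167973363341842 -7.236839946957732 2.1598098092957208 -2.73442416743438 8.040772616222753
13.1833 14.5 13.55794445648809 -8.260356665415598 1.9196484075534235 -3.437036878430446 7.552653356756791
```

View pics/c4.png

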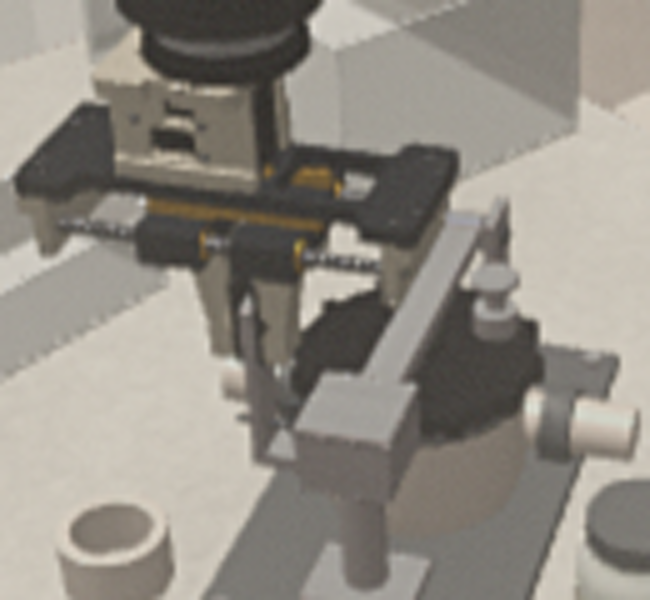

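The tab is held at width ≈8, and the latch is drawn about 11.4 mm by both position and spring force. I'll draw it a bit further, then start lifting along the hinge arc.

Run:
```python
from h import *
d=17
bot.line_to(TAB+159*ez+d*fy,velocity=25)
bot.pause(.2)
s=bot.read_state();print(s['t'],(s['tcp_pos']-TAB)@fy,s['contact_force']@fy,s['contact_force']@fx,s['contact_force'][2],s['width'])
p=TAB+159*ez+d*fy; r=ori(-fy)
for th in(.04,.1,.18,.26):
    P,R=swing(p,r,th); bot.line_to(P,velocity=40,ori=R.as_quat())
    s=bot.read_state();f=s['contact_force'];print(s['t'],th,P,s['tcp_pos'],f@fy,f@fx,f[2],s['width'])
    if np.linalg.norm(f)>45: print("stop");break
for n in("side","top"): cv2.imwrite(f"pics/{n}5.png",bot.camera(n)[:,:,::-1])
b=cv2.imread("pics/side5.png")[110:250,190:340]
cv2.imwrite("pics/c5.png",cv2.resize(b,None,fx=4,fy=4,interpolation=cv2.INTER_CUBIC))
```

```text
13.9333 15.900106108474809 -8.498289914530435 1.3650356266526122 -3.284792690773847 7.65972582479389
14.2833 0.04 [437.338  99.016 166.961] [438.023  98.085 166.938] -8.628364150897536 1.0222417697847854 -2.033768211226241 7.46188465074148
14.7417 0.1 [440.004 100.844 178.756] [440.735  99.816 178.696] -8.634324212786419 0.5959519727811187 -2.960895191111738 8.053983503109537
15.3 0.18 [444.457 103.897 194.14 ] [445.219 102.775 194.025] -8.78702770280563 0.1097299044645812 -2.9239695413723226 7.7726065886189115
15.8583 0.26 [449.909 107.635 209.043] [450.701 106.411 208.922] -8.29980683171657 0.37965379359453433 -1.5432979916406497 7.6991298452811785
```

View pics/c5.png

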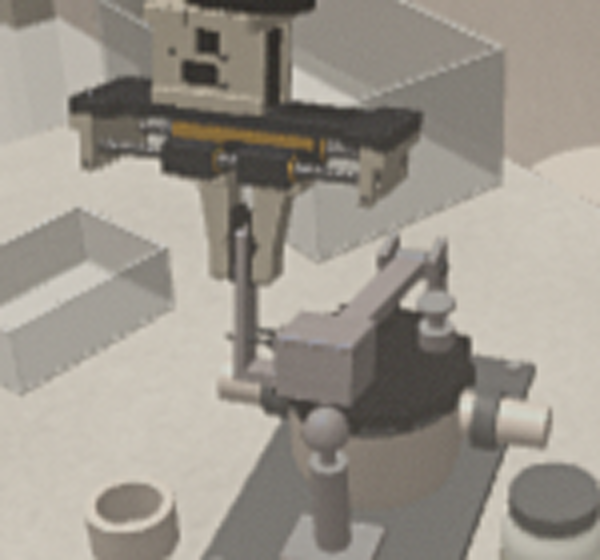

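The bar is off the ball: the ball is exposed at crop (325,428) and the tab is still gripped. Next I'll lift to θ=0.46.

Run:
```python
from h import *
d=17; p=TAB+159*ez+d*fy; r=ori(-fy)
for th in(.34,.41,.46):
    P,R=swing(p,r,th); bot.line_to(P,velocity=40,ori=R.as_quat())
    s=bot.read_state();f=s['contact_force'];print(s['t'],th,P,s['tcp_pos'],f@fy,f@fx,f[2],s['width'])
bot.pause(1)
for n in("side","top"): cv2.imwrite(f"pics/{n}6.png",bot.camera(n)[:,:,::-1])
s=bot.read_state();f=s['contact_force'];print(s['t'],s['tcp_pos'],f,s['width'],abs(s['qvel']).max())
a=cv2.imread("pics/side6.png")[100:280,190:370]; b=cv2.imread("pics/top6.png")[110:290,190:370]
cv2.imwrite("pics/c6.png",cv2.resize(np.hstack([a,b]),None,fx=2.2,fy=2.2,interpolation=cv2.INTER_CUBIC))
```

```text
16.5167 0.34 [456.327 112.035 223.371] [457.15  110.748 223.245] -9.372190853589885 -0.01858578943479472 -2.3552265843133173 7.739868890399976
17.025 0.41 [462.701 116.405 235.363] [463.553 115.087 235.242] -9.216253913337884 0.6135388770896286 -1.7524770705108281 7.6950308662400975
17.4333 0.46 [467.67  119.812 243.583] [468.515 118.452 243.454] -8.193416443868514 -0.6818603100250313 -1.088733802192245 8.02742025727899
18.5333 [468.47  118.505 243.538] [ 5.156 -6.718 -2.052] 7.945478892792494 0.0018313376926804154
```

View pics/c6.png

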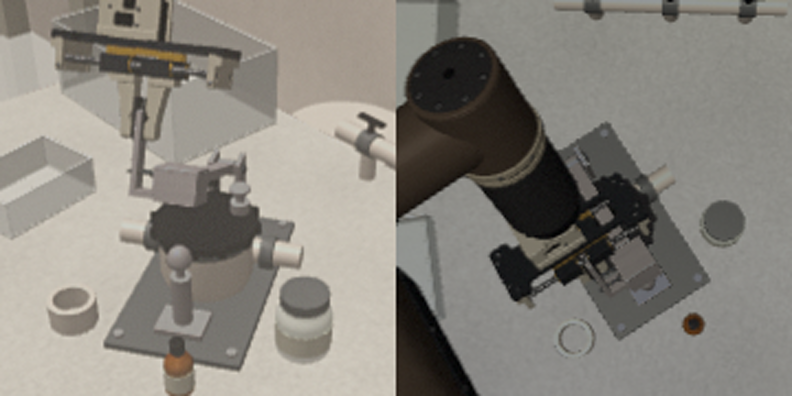

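The bar is held still, the bystanders haven't moved, and the ball is exposed at crop (180,258). I'll check the coupler height in the side view and hand in.

Run:
```python
from h import *
q=H+rotb(.46).apply(-200*fx-1*ez); print(q[2]-118,"pred side crop",(proj("side",q)-(190,100))*2.2)
print("ball pred",(proj("side",X0-100*fx+118*ez)-(190,100))*2.2)
if q[2]-118>75: bot.close_job()
```

```text
88.89356889557843 pred side crop [183.893 180.083]
ball pred [182.001 254.645]
the job is handed in; nothing more can be done
```

The filter is open and the job is handed in. The gripper still holds the drawn latch tab, with the coupler about 89 mm above the ball. I handed in at about 18.5 s of the 42 s, and no verdict is reported.

- **Plunger:** I pressed it with the closed fingers until its height stayed at 128.1 mm while the force rose to 23 N, so it was on its stop. I held it there for over 0.4 s.
- **Latch:** I gripped the tab and drew it about 13.8 mm with the bar still down. The spring pulled back with about 8.5 N, slightly less than the roughly 9 N expected at that travel.
- **Lift:** I swung the bar 0.46 rad about its hinge. After a 1 s hold, the tab was still gripped (opening 7.9 mm) and the arm was still. The 89 mm height is computed from the swing. The coupler and ball in the last side picture are within about 2 px of where that predicts.
- **Other objects:** the collar, bottle and jar had not visibly moved in the last pictures. I did not check the beaker, brush and tub again, but the arm did not go near them.

**Disagreements:** the side camera read 4–10 mm off the top camera, so I worked mainly from the top view. My tab estimate was also about 2 mm off across its thickness. That gave a push of about 17 N as the fingers closed, and I allowed for it in the pull.

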